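# Feed a vial tray past the spring gate

### The arm

A 6-joint arm with a two-finger parallel gripper is mounted at the origin on the work surface. World frame = base frame: x ahead of the robot, y to its left, z up, the work surface at z = 0. Lengths are in mm, angles in rad, forces in N, time in s.
With the tool pointing down it reaches from about 225 to 725 mm from the base axis. Payload 3.1 kg.
Tool frame: the origin (TCP) lies on the centre line of the jaws, within the pads' length; the fingertips stand 8 mm ahead of it and the grasp point (between the pads) lies 11 mm behind it; z points along the fingers, x is the direction in which the jaws open and shut, and the axes are right-handed (so a half turn about z gives the same grasp; the last joint's range is limited). The gripper opens to 85 mm and grips with 20 to 120 N. Pads are 22 mm wide; open, the fingers measure 114 mm over their backs; the gripper's body (76 mm by 85 mm) begins 54 mm behind the grasp point. The pads swing forward as they close: fully open they stand 13 mm farther back than shut.
Start: joints at [-1.453, 0.048, 0.099, 1.622, 0, 1.443], TCP at [127.735, -509.216, 239.312] pointing down, gripper open.
Joint ranges: [-2.91, 2.91], [-0.99, 1.94], [-1.21, 1.42], [-2.12, 2.29], [-1.49, 1.47], [-3.14, 3.14]. Speed limits (rad/s): [2.79, 2.79, 3.14, 3.14, 3.14, 3.14].

### API

Orientations are given as a rotation vector (axis times angle).
In Python, from station import read_state, snapshot, camera_model, finish_job gives the robot as it stands.
- The arm moves only by the tool servo_tool, never from a script. Its arguments are lists of equal length, an entry for each row: "hand": the closure, from -1 (fully open) to 1 (shut); "dp": the shift along the tool's x, y, z in m, a list of three; "angular": the turn, a rotation vector about the tool's x, y, z in degrees, a list of three. A call has 1 to 5 rows; each row shifts and turns the commanded pose from where the row before left it, along the tool's axes as they then stand; what a row does not reach is not made up. A row lasts 1/12 s, in which the tool goes at most 41.7 mm and 7.16 degrees, less where a joint would pass 70% of its speed; a pose out of reach is approached as far as the arm can. A call is refused whole if a number of a shift passes 0.0417 or a number of a turn 7.16, either way. A call with a gripper value outside its range is refused whole. The fingers move at their own pace and stop on an object; "newtons" is the grip in N (left out, the last holds). Time passes only in rows, so rows that do not move let the fingers close. It gives the time, the measured TCP pose, the force and the opening at its end, in the units of the state.
- read_state(): the state, without advancing time (a new reading comes with each control period).
- snapshot(name): name is "side" or "top" or "wrist"; returns the picture (384x512x3 uint8, red, green, blue); there is no depth.
- camera_model(name): a dict with "camera_matrix" (3x3 intrinsics, pixels), "world_from_camera" (4x4, takes a point from camera to world coordinates); the wrist camera has in their place "hand_eye" (4x4, takes a point from camera to tool coordinates, whose origin is the TCP and whose axes are the tool frame's). Camera axes: x right, y up, looking along -z (the intrinsics and any distortion apply to the point x, -y, -z); pixel columns grow to the right and rows downward; lengths in mm; the calibration is good to about 2 mm. The wrist camera is an equidistant fisheye: a pixel r from the principal point sees the ray r / f radians off the axis. A picture is of the moment at which its call begins: read the wrist's pose just before it. camera_model takes no time and is no camera call.
- finish_job(): hands the job in, once; it reports no verdict.
The state is a dict: "t": time; "joint_pos": joint angles; "dq": joint speeds; "tau": joint torques, N m; "position": TCP position; "tool_rot": TCP orientation; "contact_force": force on the tool from outside, world axes, zero at the start; "torque": the same for the moment, N m; "width": finger opening in mm.
Only numpy, scipy, OpenCV 4.12 (cv2) and the standard library are available. Lean on these libraries where they do the work, as an engineer would, in place of code of your own. Each camera call takes 0.05 s, during which the arm holds its last target.

### The job

Press the red bar down with one fingertip to swing the spring gate up and keep it held there, while another fingertip of the same hand pushes the blue vial tray by its rear plate along the chute, under the gate, until it is fully home against the end stop; then let the gate swing shut behind the vials. Nothing is gripped or lifted, the gate must never touch the tray, and everything else on the bench stays where it is.

Things in the scene. Friction and masses are not known exactly. Their poses are not given: they have to be found in the camera images.
- chute: Fixed aluminium chute into a white analyser box (130 mm tall). Origin: on the bench, under the middle of the gate; x axis = push direction towards the analyser, y across, z up. Floor top 8 mm above the bench; 54 mm wide inside (y -27 to 27 mm); walls 5 mm thick, tops 34 mm above the bench; open end at x = -285 mm, grey end stop at x = 97 mm.
- shaft (a point): Point on the gate's hinge shaft in the gate's plane: an 8 mm steel rod along the chute, outside its wall, at chute y = -42 mm, axis 50 mm above the bench, from chute x = -280 to 18 mm. Its two bearing posts (62 mm tall, 10 x 20 mm) stand at chute x = -277 and 14 mm. A spread hand pointing down can straddle shaft and wall, one finger in the chute, one over the bar.
- gate (a joint): Gate angle about the shaft, rad: 0 shut, grows as the press bar goes down, stop at 1.25; a spring shuts it when let go (3 to 6 N at the bar). Shut, the yellow-black panel (chute x -3 to 3 mm) spans the chute 44 to 68 mm above the bench: it blocks the vial block, but is clear above the tray's low stem. At 1.0 rad or more it clears the vials.
- press_bar (a point): Middle of the red press bar, on its axis: 12 mm round rod parallel to the chute, beyond the shaft, from chute x = -265 to -55 mm (this point -160). It swings with the gate, 34 mm from the shaft axis. Gate shut: chute y = -68 mm, axis 72 mm above the bench. At 1.12 rad: y = -73, axis 36 mm, top 42 mm. At the stop (1.25): y = -71, axis 32 mm, top 38 mm.
- tray: Loose blue vial tray, 0.2 to 0.42 kg, in the chute. Origin: centre of the vial block's underside; x = push direction. Block 84 x 50 mm (x -42 to 42), vial caps up to 54 mm; behind it a stem (20 wide, 16 high), then an upright push plate 50 wide, 6 thick, 56 high, rear face at x = -123 mm. Home against the end stop its origin is at chute x = 55 mm, the block 10 mm past the gate panel.
- tray_push (a point): Middle of the rear face of the tray's push plate, 44 mm above the tray's underside (52 mm above the bench). Push on the plate anywhere across its width, along the chute. With the tray home this point is at chute x = -68 mm.
- screwdriver: loose screwdriver lying on the bench between the chute and the robot; bystander
- vial: small loose amber vial, 24 mm across, 45 mm tall, standing between chute and robot; bystander
- tape: loose roll of yellow tape, 96 mm across, 24 mm high, lying beyond the chute; bystander
- meter: loose yellow hand meter, 75 x 150 x 34 mm, to the robot's right; bystander
- wash_bottle: loose white bottle with red cap, 68 mm across, 170 mm tall, to the robot's right; bystander
- beaker: loose green beaker, 70 mm across, 90 mm tall, to the robot's left; bystander
Things that resemble listed ones, but are neither listed nor needed, are in the scene too. What is meant by the tray is not green, and is the larger of those in its own colour.

How it is judged (in metres and radians):
On the way, in this order (a step that is already met when the one before it is completed fails the run):
1. a finger holds the gate up by its bar while the tray is still before it (value of joint gate above 0.9 rad and contact force between the fingers and gate above 0.5 N and x of tray in the frame of chute below -0.045 m), for 0.2 s.
2. the tray is half-way under the gate, pushed, with the gate still held up by a finger (value of joint gate above 0.9 rad and contact force between the fingers and gate above 0.5 N and contact force between the fingers and tray above 0.2 N and x of tray in the frame of chute between -0.015 and 0.035 m), for 0.05 s.
At the end, for the whole second after the job is handed in: The tray lies flat and at rest in the chute within 6 mm of the end stop, wholly past the gate with its vials, and the gate has swung shut (below 0.06 rad) (x of tray in the frame of chute between 0.049 and 0.06 m and value of joint gate below 0.06 rad and z of tray in the frame of chute below 0.012 m and angle between tray's own z axis and vertical below 0.08 rad and linear speed of tray below 0.01 m/s); the robot touches nothing.
It fails at once if the gate touches the tray (over 1 N): pushed against the shut gate, or gate let down on it (contact force between gate and tray above 1 N).
It fails at once if the tray is lifted more than 10 mm or tipped (z of tray in the frame of chute above 0.018 m or angle between tray's own z axis and vertical above 0.25 rad).
It fails at once if a bystander is moved more than 20 mm (distance of any of screwdriver, vial, tape, meter, wash_bottle, beaker from where it was at the start of the episode above 0.02 m).
It also fails if it takes over 40 s, if anything falls off the work surface, if the arm or the gripper's body presses on something with over 40 N, if the wrist force passes 120 N, or if a joint passes its speed limit or range.

## Working session

There is one attempt and no reset: what is moved stays moved. The work goes in short steps, Python scripts to look and compute and a tool call to move; the robot and the scene stay as the last step left them, time stands still between calls to the robot, and variables do not carry over. Pictures are saved under pics/ and viewed, and the job is handed in when it is done.

Besides the shell and the picture viewer there is one more tool, called after "Request:" as name(argument=value, ...), one argument or row to a line, values as JSON. servo_tool: Moves the arm, as the interface text tells. Its arguments: {"type":"object","properties":{"hand":{"type":"array","items":{"type":"number"}},"dp":{"type":"array","items":{"type":"array","items":{"type":"number"}}},"angular":{"type":"array","items":{"type":"array","items":{"type":"number"}}},"newtons":{"type":"number"}},"required":["hand","dp","angular"]}

```bash
mkdir -p pics; python3 - <<'E'
from station import *
import cv2
s=read_state();print(s)
for n in ("side","top","wrist"):
    im=snapshot(n);cv2.imwrite(f"pics/{n}0.png",im[:,:,::-1]);c=camera_model(n);print(n,c)
E
```

```text
{'t': 0.0, 'joint_pos': array([-1.45280850e+00,  4.87493955e-02,  9.75795972e-02,  1.62197828e+00,
       -1.16163156e-06,  1.44299275e+00]), 'dq': array([-9.84476693e-05, -1.17237460e-03, -1.41473840e-04, -1.50218256e-03,
        1.87996730e-03, -6.78406906e-04]), 'tau': array([-2.63361499e-04, -3.38783991e+01,  3.20014071e+01,  2.03167589e-02,
       -2.28432864e-04,  6.11047980e-06]), 'position': array([ 127.66084723, -508.63542465,  238.10868242]), 'tool_rot': array([-2.47568809,  1.93134003,  0.00259921]), 'contact_force': array([-0.61666783,  0.53251512,  0.48858198]), 'torque': array([ 0.00406934, -0.06438435,  0.01055828]), 'width': 85.20769363954027}
side {'camera_matrix': array([[360.42656794,   0.        , 256.80202432],
       [  0.        , 360.42656794, 191.20574888],
       [  0.        ,   0.        ,   1.        ]]), 'world_from_camera': array([[-8.94333600e-01,  2.58269729e-01, -3.65327469e-01,
         1.03274016e+02],
       [-4.46999374e-01, -4.81226677e-01,  7.54063953e-01,
         8.56605631e+02],
       [ 1.89465690e-02,  8.37685879e-01,  5.45823594e-01,
    
[... 481 characters left out ...]
   [ 9.94050876e-04,  8.00218099e-02,  9.96792617e-01,
         1.45142649e+03],
       [ 0.00000000e+00,  0.00000000e+00,  0.00000000e+00,
         1.00000000e+00]])}
wrist {'camera_matrix': array([[297.31863964,   0.        , 253.86509772],
       [  0.        , 297.31863964, 189.23767084],
       [  0.        ,   0.        ,   1.        ]]), 'hand_eye': array([[ 1.00000000e+00,  2.67929745e-06,  1.92975706e-05,
        -2.46893232e-01],
       [ 8.52901410e-06, -9.50746092e-01, -3.09970755e-01,
        -7.95396671e+01],
       [ 1.75165859e-05,  3.09970755e-01, -9.50746092e-01,
        -1.34191403e+02],
       [ 0.00000000e+00,  0.00000000e+00,  0.00000000e+00,
         1.00000000e+00]])}
```

View pics/top0.png

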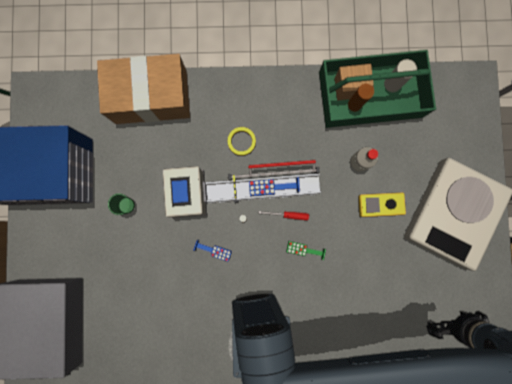

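View pics/side0.png

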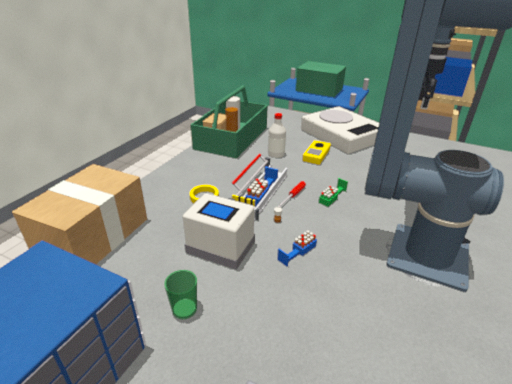

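View pics/wrist0.png

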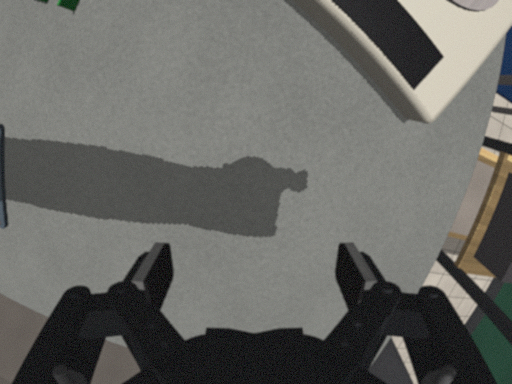

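```bash
python3 - <<'E'
import cv2
im=cv2.imread("pics/top0.png")
cv2.imwrite("pics/top_crop.png",cv2.resize(im[145:265,155:330],None,fx=4.5,fy=4.5,interpolation=cv2.INTER_CUBIC))
im=cv2.imread("pics/side0.png")
cv2.imwrite("pics/side_crop.png",cv2.resize(im[140:270,175:335],None,fx=4.5,fy=4.5,interpolation=cv2.INTER_CUBIC))
E
```

```text
(no output)
```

View pics/top_crop.png

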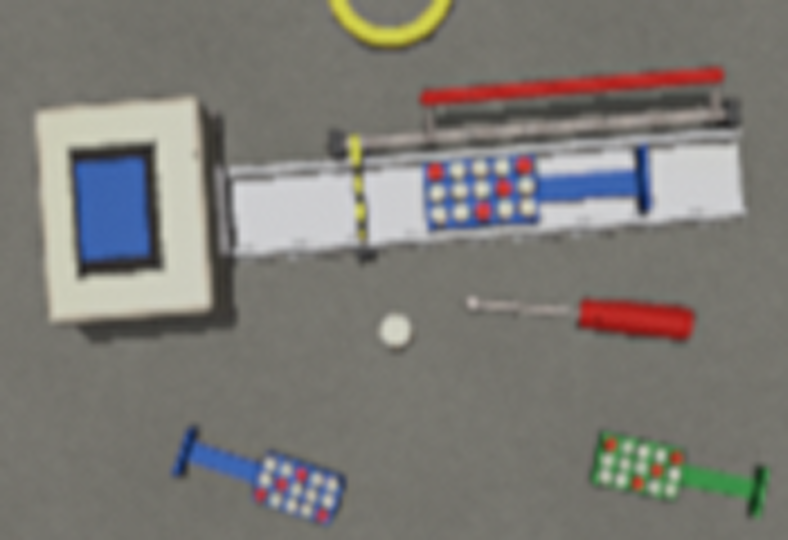

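View pics/side_crop.png

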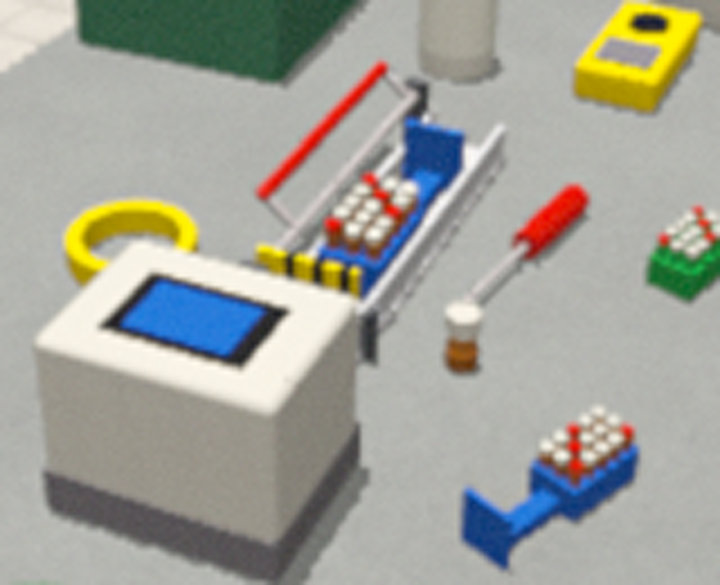

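The crops show three trays: blue in the chute (top 270,187), a smaller blue one loose (213,250), and a green one (305,250). The target is the blue one in the chute, because it is the larger of the two blues. The bar, gate panel and push plate are all visible. Next I measure.

```bash
cat > h.py <<'E'
import numpy as np, cv2
from station import camera_model
def px2w(n,px,z):
    c=camera_model(n);K=c["camera_matrix"];T=c["world_from_camera"]
    px=np.atleast_2d(np.asarray(px,float))
    d=np.c_[(px[:,0]-K[0,2])/K[0,0],-(px[:,1]-K[1,2])/K[1,1],-np.ones(len(px))]@T[:3,:3].T
    o=T[:3,3];return o+d*((z-o[2])/d[:,2])[:,None]
def hsv(im):return cv2.cvtColor(im,cv2.COLOR_BGR2HSV)
E
python3 - <<'E'
from h import *
im=cv2.imread("pics/top0.png");H=hsv(im)
def pts(m,x0,x1,y0,y1):
    ys,xs=np.nonzero(m[y0:y1,x0:x1]);return np.c_[xs+x0,ys+y0].astype(float)
red=((H[...,0]<8)|(H[...,0]>172))&(H[...,1]>150)&(H[...,2]>70)
p=pts(red,240,322,155,172);w=px2w("top",p,74)
c=w.mean(0);u,s,v=np.linalg.svd(w-c);d=v[0]; d*=np.sign(d[1]);t=(w-c)@d
print("bar n",len(p),"mid",c,"dir",d,"yaw",np.degrees(np.arctan2(d[1],d[0])),"ext",t.min(),t.max())
ex=d[:2]/np.hypot(*d[:2]);ey=np.array([-ex[1],ex[0]])
mid=c[:2]+ex*(t.min()+t.max())/2
O=mid+160*ex+68*ey
print("origin",O,"ex",ex)
def ch(w):return np.c_[(w[:,:2]-O)@ex,(w[:,:2]-O)@ey]
blue=(H[...,0]>100)&(H[...,0]<130)&(H[...,1]>110)&(H[...,2]>40)
p=pts(blue,248,302,175,198)
q=ch(px2w("top",p,64));k=q[:,0]<q[:,0].min()+9
print("plate top x range",q[k,0].min(),"y",q[k,1].min(),q[k,1].max())
q=ch(px2w("top",p,24));print("block",q.max(0),q.min(0))
yel=(H[...,0]>20)&(H[...,0]<35)&(H[...,1]>120)
p=pts(yel,225,245,170,210);q=ch(px2w("top",p,68));print("gate",q.min(0),q.max(0),q.mean(0))
# chute white floor extents
wh=(H[...,1]<40)&(H[...,2]>150)
p=pts(wh,206,325,168,205);q=ch(px2w("top",p,20));print("chute",np.percentile(q,[0,1,99,100],axis=0))
# side: bar
im=cv2.imread("pics/side0.png");H=hsv(im)
red=((H[...,0]<8)|(H[...,0]>172))&(H[...,1]>150)&(H[...,2]>70)
p=pts(red,225,265,150,190);q=ch(px2w("side",p,74));print("side bar",q.mean(0),q.min(0),q.max(0))
E
```

```text
bar n 186 mid [595.48034664 -79.37363602  74.        ] dir [-0.05475152  0.99850001  0.        ] yaw 93.13860064141302 ext -108.2853546335838 107.40092190899692
origin [518.84631426  76.22170902] ex [-0.05475152  0.99850001]
plate top x range -208.93283939184886 y -18.58404070403324 20.872985023461673
block [-49.37316479  23.60918709] [-213.42269972  -22.68312215]
gate [ -0.85559607 -44.50064096] [ 2.8862624  24.43039756] [  0.76132107 -18.92376974]
chute [[-283.79562171  -48.01703571]
 [-280.13466019  -47.30642769]
 [  93.35582787   31.4279891 ]
 [  97.17237701   31.90874818]]
side bar [-138.7323902   -52.73095896] [-271.94178678  -74.01432197] [-40.50737722  29.13698688]
```

```bash
cat >> h.py <<'E'
from scipy.spatial.transform import Rotation as R
O=np.array([518.85,76.2]);ex=np.array([-0.05475,0.9985]);ey=np.array([-ex[1],ex[0]])
def ch2w(x,y):return O+x*ex+y*ey
def w2ch(p):d=np.asarray(p)[:2]-O;return np.array([d@ex,d@ey])
Rg=R.from_matrix(np.c_[np.r_[-ey,0],np.r_[-ex,0],[0,0,-1]])
def show(s=None):
    from station import read_state
    s=s or read_state();r=R.from_rotvec(s["tool_rot"])
    print("t",round(s["t"],2),"chute xy",w2ch(s["position"]).round(1),"z",round(s["position"][2],1),"rot err(tool,deg)",np.degrees((r.inv()*Rg).as_rotvec()).round(2),"F",s["contact_force"].round(1),"w",round(s["width"],1))
    print("F chute", (s["contact_force"][:2]@ex).round(2),(s["contact_force"][:2]@ey).round(2),"j",s["joint_pos"].round(2))
E
python3 - <<'E'
from h import *
from station import read_state
s=read_state();show(s)
r=R.from_rotvec(s["tool_rot"]);p=s["position"].copy()
tgt=np.r_[ch2w(-230,-37),200.];n=15
e=(r.inv()*Rg).as_rotvec(degrees=True);print("turn",e, tgt)
dz=round(e[2]/n,1);st=(tgt-p)/n
for i in range(n):
    d=(r.inv().apply(tgt-p)/(n-i)/1000).round(3);p=p+r.apply(d*1000);r=r*R.from_rotvec([0,0,dz],degrees=True);print(i,d.tolist(),dz,p.round(0))
E
```

```text
t 0.15 chute xy [-562.7  422.6] z 238.4 rot err(tool,deg) [ -0.08   0.08 -79.06] F [-0.4 -0.2  1. ] w 85.0
F chute -0.21 0.43 j [-1.45  0.05  0.1   1.62  0.    1.44]
turn [-8.27462723e-02  7.67048580e-02 -7.90562420e+01] [ 568.387   -151.42925  200.     ]
0 [-0.016, -0.034, 0.003] -5.3 [ 157. -485.  235.]
1 [-0.013, -0.036, 0.003] -5.3 [ 186. -461.  232.]
2 [-0.009, -0.037, 0.003] -5.3 [ 216. -437.  229.]
3 [-0.006, -0.037, 0.002] -5.3 [ 245. -413.  228.]
4 [-0.002, -0.038, 0.003] -5.3 [ 275. -390.  225.]
5 [0.001, -0.038, 0.002] -5.3 [ 305. -366.  223.]
6 [0.004, -0.038, 0.003] -5.3 [ 334. -341.  220.]
7 [0.008, -0.037, 0.002] -5.3 [ 363. -318.  218.]
8 [0.011, -0.036, 0.003] -5.3 [ 392. -294.  215.]
9 [0.015, -0.035, 0.002] -5.3 [ 422. -270.  213.]
10 [0.018, -0.033, 0.003] -5.3 [ 452. -246.  210.]
11 [0.021, -0.031, 0.002] -5.3 [ 481. -223.  208.]
12 [0.023, -0.03, 0.003] -5.3 [ 510. -199.  205.]
13 [0.026, -0.027, 0.002] -5.3 [ 539. -175.  203.]
14 [0.029, -0.025, 0.003] -5.3 [ 569. -151.  200.]
```

Request:
servo_tool(
  hand=[-0.36,-0.36,-0.36,-0.36,-0.36],
  dp=[
    [-0.016,-0.034,0.003],
    [-0.013,-0.036,0.003],
    [-0.009,-0.037,0.003],
    [-0.006,-0.037,0.002],
    [-0.002,-0.038,0.003],
  ],
  angular=[
    [0,0,-5.3],
    [0,0,-5.3],
    [0,0,-5.3],
    [0,0,-5.3],
    [0,0,-5.3],
  ],
  newtons=30,
)

```text
t: 0.57
position: [276.1, -389.0, 224.9]
tool_rot: [-2.856, 1.308, 0.0]
contact_force: [0.6, -0.7, -1.0]
width: 57.9
```

Request:
servo_tool(
  hand=[-0.36,-0.36,-0.36,-0.36,-0.36],
  dp=[
    [0.001,-0.038,0.002],
    [0.004,-0.038,0.003],
    [0.008,-0.037,0.002],
    [0.011,-0.036,0.003],
    [0.015,-0.035,0.002],
  ],
  angular=[
    [0,0,-5.3],
    [0,0,-5.3],
    [0,0,-5.3],
    [0,0,-5.3],
    [0,0,-5.3],
  ],
)

```text
t: 0.98
position: [423.2, -268.7, 212.8]
tool_rot: [-3.08, 0.617, 0.001]
contact_force: [0.1, -0.8, 0.7]
width: 58.0
```

Request:
servo_tool(
  hand=[-0.36,-0.36,-0.36,-0.36,-0.36],
  dp=[
    [0.018,-0.033,0.003],
    [0.021,-0.031,0.002],
    [0.023,-0.03,0.003],
    [0.026,-0.027,0.002],
    [0.029,-0.025,0.003],
  ],
  angular=[
    [0,0,-5.3],
    [0,0,-5.3],
    [0,0,-5.3],
    [0,0,-5.3],
    [0,0,-5.3],
  ],
)

```text
t: 1.4
position: [569.9, -150.1, 199.9]
tool_rot: [3.14, 0.106, -0.001]
contact_force: [-0.0, -0.8, 0.4]
width: 58.1
```

```bash
python3 - <<'E'
from h import *
from station import *
show()
im=snapshot("wrist");cv2.imwrite("pics/wrist1.png",im[:,:,::-1]);show()
E
```

```text
t 1.4 chute xy [-228.7  -38.6] z 199.9 rot err(tool,deg) [-0.    0.03  0.72] F [-0.  -0.8  0.4] w 58.1
F chute -0.75 0.05 j [-0.37  0.21  0.2   1.56 -0.    1.13]
t 1.45 chute xy [-223.9  -43.4] z 197.6 rot err(tool,deg) [-0.31 -0.18  1.22] F [ 5.4  1.3 -0.9] w 58.3
F chute 0.96 -5.46 j [-0.36  0.22  0.2   1.56  0.01  1.13]
```

View pics/wrist1.png

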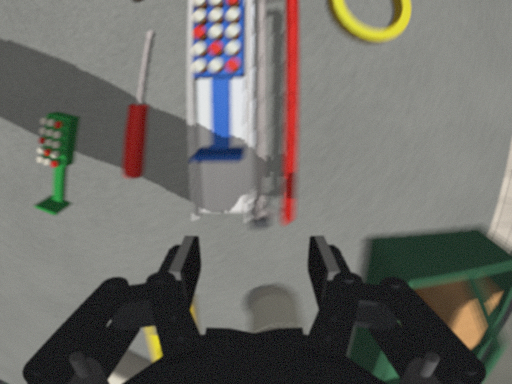

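Request:
servo_tool(
  hand=[-0.36,-0.36],
  dp=[
    [0,0,0],
    [0,0,0],
  ],
  angular=[
    [0,0,0.7],
    [0,0,0],
  ],
)

```text
t: 1.62
position: [568.6, -151.0, 199.3]
tool_rot: [-3.14, -0.08, 0.004]
contact_force: [-0.2, -0.9, 0.2]
width: 58.1
```

```bash
cat >> h.py <<'E'
def wr2w(s,px,z):
    c=camera_model("wrist");K=c["camera_matrix"];T=c["hand_eye"]
    a=(np.atleast_2d(px).astype(float)-K[:2,2])/K[0,0];th=np.hypot(*a.T)
    k=np.where(th>1e-9,np.sin(th)/np.maximum(th,1e-9),1)
    d=np.c_[a[:,0]*k,-a[:,1]*k,-np.cos(th)]@T[:3,:3].T
    r=R.from_rotvec(s["tool_rot"]);d=r.apply(d);o=s["position"]+r.apply(T[:3,3])
    return o+d*((z-o[2])/d[:,2])[:,None]
def chs(w):return np.c_[(w[:,:2]-O)@ex,(w[:,:2]-O)@ey]
E
python3 - <<'E'
from h import *
from station import *
s=read_state();show(s)
im=snapshot("wrist")[:,:,::-1].copy();cv2.imwrite("pics/wrist2.png",im);show()
H=hsv(im)
def pts(m,x0,x1,y0,y1):
    ys,xs=np.nonzero(m[y0:y1,x0:x1]);return np.c_[xs+x0,ys+y0].astype(float)
red=((H[...,0]<8)|(H[...,0]>172))&(H[...,1]>150)&(H[...,2]>70)
m=cv2.resize(im[0:240,130:370],None,fx=3,fy=2.5,interpolation=cv2.INTER_CUBIC);cv2.imwrite("pics/wrist2c.png",m)
p=pts(red,262,330,0,240);q=chs(wr2w(s,p,74));A=np.polyfit(q[:,0],q[:,1],1);print("bar fit",A,"at-160",np.polyval(A,-160),"x",q[:,0].min(),q[:,0].max())
blue=(H[...,0]>100)&(H[...,0]<130)&(H[...,1]>110)&(H[...,2]>40)
p=pts(blue,180,260,60,200);rows=np.unique(p[:,1]);
for r in rows[-30:]: 
  k=p[:,1]==r;print(int(r),k.sum(),p[k,0].min(),p[k,0].max(),chs(wr2w(s,[[p[k,0].mean(),r]],64)).round(1).tolist())
E
```

```text
t 1.62 chute xy [-229.6  -37.3] z 199.3 rot err(tool,deg) [-0.02  0.13 -0.24] F [-0.2 -0.9  0.2] w 58.1
F chute -0.89 0.23 j [-0.37  0.21  0.2   1.56 -0.    1.15]
t 1.67 chute xy [-230.4  -36.9] z 199.9 rot err(tool,deg) [ 0.    0.09 -0.29] F [-0.6  0.1 -0.6] w 57.9
F chute 0.11 0.57 j [-0.37  0.21  0.2   1.56 -0.    1.15]
bar fit [-1.62739370e-04 -6.72309025e+01] at-160 -67.20486421354099 x -270.7550293945152 -62.583413979418346
134 18 210.0 227.0 [[-184.5, -4.8]]
135 18 210.0 227.0 [[-185.4, -4.8]]
136 19 210.0 228.0 [[-186.4, -5.2]]
137 19 210.0 228.0 [[-187.3, -5.2]]
138 19 210.0 228.0 [[-188.2, -5.2]]
139 18 210.0 227.0 [[-189.1, -4.7]]
140 18 210.0 227.0 [[-190.1, -4.7]]
141 18 210.0 227.0 [[-191.0, -4.7]]
142 18 210.0 227.0 [[-191.9, -4.6]]
143 18 210.0 227.0 [[-192.9, -4.6]]
144 18 210.0 227.0 [[-193.8, -4.6]]
145 18 210.0 227.0 [[-194.7, -4.5]]
146 18 210.0 227.0 [[-195.7, -4.5]]
147 19 210.0 228.0 [[-196.6, -5.0]]
148 19 210.0 228.0 [[-197.6, -4.9]]
149 31 209.0 240.0 [[-198.6, -9.8]]
150 42 200.0 241.0 [[-199.5, -6.3]]
151 44 198.0 241.0 [[-200.4, -5.3]]
152 45 197.0 241.0 [[-201.3, -4.8]]
153 45 196.0 240.0 [[-202.3, -3.8]]
154 46 195.0 240.0 [[-203.2, -3.3]]
155 47 194.0 240.0 [[-204.1, -2.8]]
156 48 193.0 240.0 [[-205.1, -2.3]]
157 48 192.0 239.0 [[-206.0, -1.4]]
158 49 191.0 239.0 [[-207.0, -0.9]]
159 50 190.0 239.0 [[-207.9, -0.4]]
160 51 189.0 239.0 [[-208.9, 0.1]]
161 51 189.0 239.0 [[-209.8, 0.2]]
162 50 189.0 238.0 [[-210.8, 0.7]]
163 16 191.0 215.0 [[-211.6, 13.7]]
```

View pics/wrist2c.png

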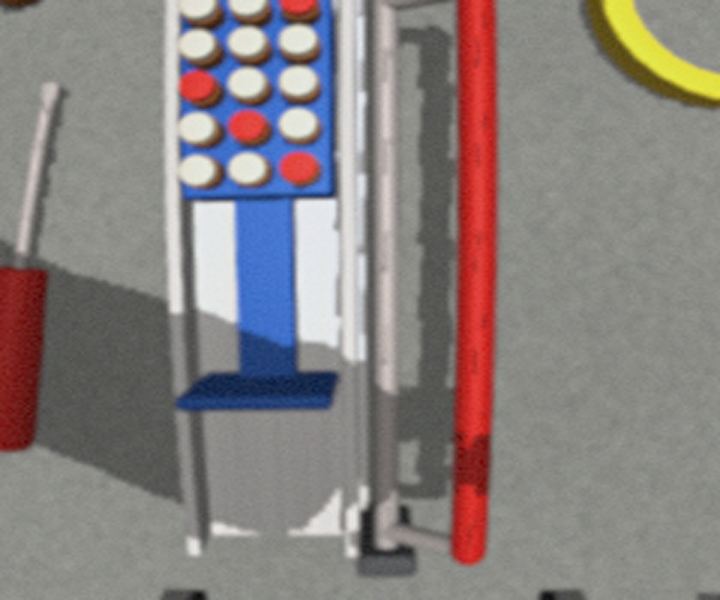

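Request:
servo_tool(
  hand=[-0.36,-0.36,-0.36,-0.36,-0.36],
  dp=[
    [0,0,0.025],
    [0,0,0.03],
    [0,0,0.03],
    [0,0,0.015],
    [0,0,0],
  ],
  angular=[
    [0,0,-0.3],
    [0,0,0],
    [0,0,0],
    [0,0,0],
    [0,0,0],
  ],
)

```text
t: 2.08
position: [564.4, -151.8, 95.5]
tool_rot: [-3.137, -0.082, 0.013]
contact_force: [-0.9, 0.6, 0.3]
width: 58.0
```

```bash
python3 - <<'E'
from h import *
from station import *
show()
im=snapshot("wrist")[:,:,::-1].copy();cv2.imwrite("pics/wrist3.png",im)
im=snapshot("side")[:,:,::-1].copy();cv2.imwrite("pics/side3c.png",cv2.resize(im[100:270,175:375],None,fx=3.5,fy=3.5,interpolation=cv2.INTER_CUBIC))
E
```

```text
t 2.08 chute xy [-230.2  -33. ] z 95.5 rot err(tool,deg) [-0.2   0.49 -0.13] F [-0.9  0.6  0.3] w 58.0
F chute 0.63 0.89 j [-0.38  0.23  0.01  1.36 -0.    1.14]
```

View pics/wrist3.png

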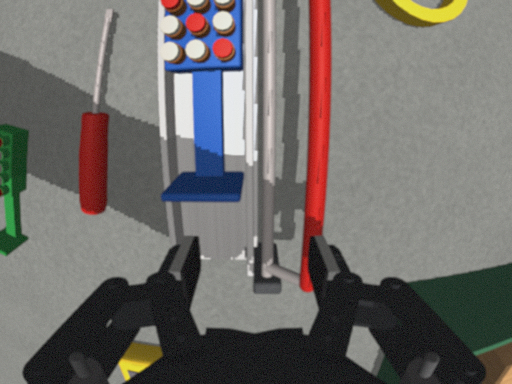

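View pics/side3c.png

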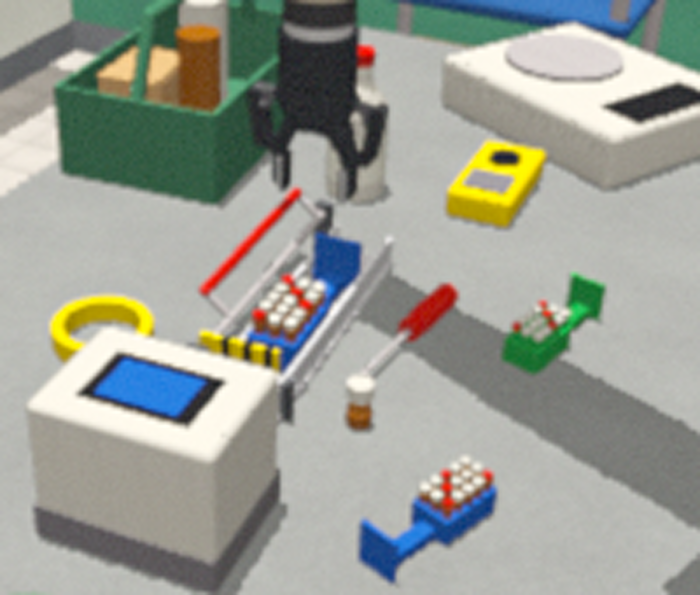

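The pictures show the fingers straddling the shaft, with the right fingertip (320,240) over the bar and the left one (185,245) behind the plate. Next I lower slowly.

Request:
servo_tool(
  hand=[-0.36,-0.36,-0.36],
  dp=[
    [0.002,0,0.004],
    [0,0,0.003],
    [0,0,0],
  ],
  angular=[
    [0,0,0],
    [0,0,0],
    [0,0,0],
  ],
)

```text
t: 2.43
position: [571.6, -152.1, 94.5]
tool_rot: [3.139, 0.087, 0.003]
contact_force: [-0.3, 1.2, 0.3]
width: 57.7
```

```bash
python3 - <<'E'
from h import *
show()
E
```

```text
t 2.43 chute xy [-230.8  -40.2] z 94.5 rot err(tool,deg) [ 0.06 -0.12  0.02] F [-0.3  1.2  0.3] w 57.7
F chute 1.18 0.2 j [-0.37  0.23  0.02  1.35 -0.    1.14]
```

Request:
servo_tool(
  hand=[-0.36,-0.36,-0.36],
  dp=[
    [-0.003,0,0.0],
    [0,0,0.0],
    [0,0,0],
  ],
  angular=[
    [0,0,0],
    [0,0,0],
    [0,0,0],
  ],
)

```text
t: 2.68
position: [568.0, -151.7, 93.9]
tool_rot: [3.14, 0.087, 0.001]
contact_force: [-0.1, 0.3, 0.2]
width: 58.1
```

```bash
python3 - <<'E'
from h import *
show()
E
```

```text
t 2.68 chute xy [-230.3  -36.6] z 93.9 rot err(tool,deg) [ 0.02 -0.04  0.05] F [-0.1  0.3  0.2] w 58.1
F chute 0.34 0.08 j [-0.38  0.23  0.01  1.35  0.    1.14]
```

Settled at y = -36.6, well aligned. Lower in small steps, watching force.

Request:
servo_tool(
  hand=[-0.36,-0.36,-0.36,-0.36],
  dp=[
    [0,0,0.006],
    [0,0,0.006],
    [0,0,0.004],
    [0,0,0],
  ],
  angular=[
    [0,0,0],
    [0,0,0],
    [0,0,0],
    [0,0,0],
  ],
)

```text
t: 3.02
position: [570.6, -151.8, 78.7]
tool_rot: [3.14, 0.088, 0.01]
contact_force: [2.2, 0.8, 6.3]
width: 58.0
```

Request:
servo_tool(
  hand=[-0.36,-0.36,-0.36,-0.36],
  dp=[
    [0,0,0.005],
    [0,0,0.005],
    [0,0,0.003],
    [0,0,0],
  ],
  angular=[
    [0,0,0],
    [0,0,0],
    [0,0,0],
    [0,0,0],
  ],
)

```text
t: 3.35
position: [572.0, -152.2, 66.7]
tool_rot: [3.139, 0.088, 0.015]
contact_force: [3.6, -0.6, 5.4]
width: 58.1
```

```bash
python3 - <<'E'
from h import *
from station import *
show()
im=snapshot("side")[:,:,::-1].copy();cv2.imwrite("pics/side4c.png",cv2.resize(im[100:270,175:375],None,fx=3.5,fy=3.5,interpolation=cv2.INTER_CUBIC))
E
```

```text
t 3.35 chute xy [-230.9  -40.5] z 66.7 rot err(tool,deg) [ 0.12 -0.54  0.09] F [ 3.6 -0.6  5.4] w 58.1
F chute -0.83 -3.58 j [-0.37  0.24 -0.03  1.29  0.    1.14]
```

View pics/side4c.png

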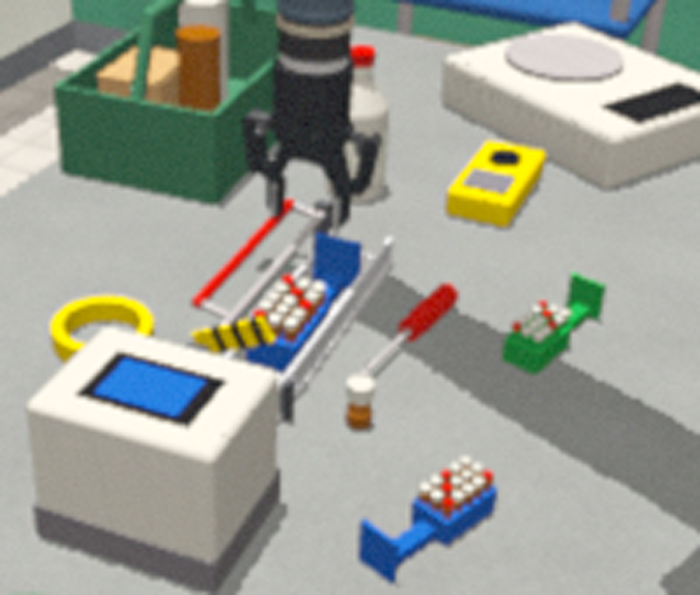

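Request:
servo_tool(
  hand=[-0.36,-0.36,-0.36,-0.36],
  dp=[
    [-0.001,0,0.005],
    [-0.001,0,0.005],
    [-0.001,0,0.004],
    [0,0,0],
  ],
  angular=[
    [0,0,0],
    [0,0,0],
    [0,0,0],
    [0,0,0],
  ],
)

```text
t: 3.73
position: [564.8, -151.9, 50.0]
tool_rot: [3.14, 0.087, -0.0]
contact_force: [1.2, -1.4, 4.6]
width: 58.0
```

```bash
python3 - <<'E'
from h import *
from station import *
show()
im=snapshot("side")[:,:,::-1].copy();cv2.imwrite("pics/side5c.png",cv2.resize(im[140:240,205:305],None,fx=6,fy=6,interpolation=cv2.INTER_CUBIC))
im=snapshot("wrist")[:,:,::-1].copy();cv2.imwrite("pics/wrist5.png",im)
E
```

```text
t 3.73 chute xy [-230.3  -33.4] z 50.0 rot err(tool,deg) [0.02 0.   0.04] F [ 1.2 -1.4  4.6] w 58.0
F chute -1.44 -1.12 j [-0.38  0.24 -0.06  1.27 -0.    1.14]
```

View pics/side5c.png

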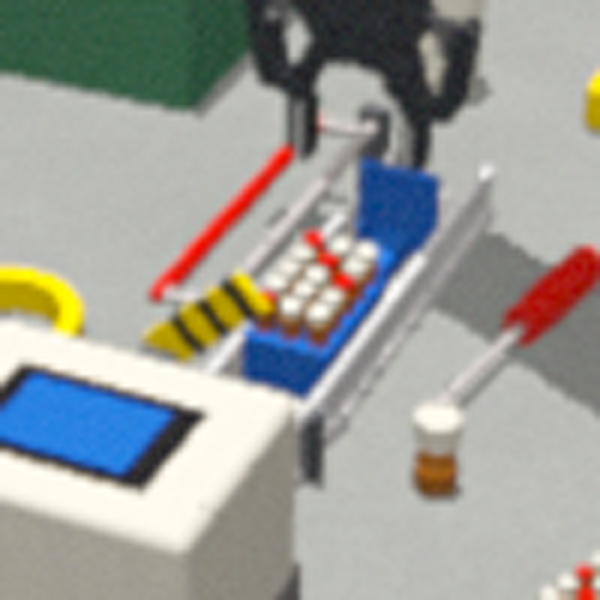

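View pics/wrist5.png

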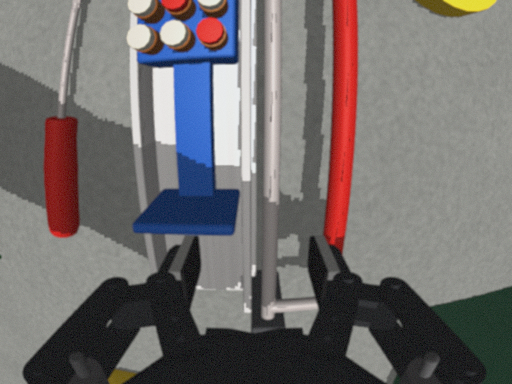

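```bash
cat >> h.py <<'E'
def gate():
    "bar angle from the red front end in the side view, on plane chute x=-55"
    from station import snapshot
    im=snapshot("side")[:,:,::-1].copy();H=hsv(im)
    red=(((H[...,0]<8)|(H[...,0]>172))&(H[...,1]>130)&(H[...,2]>70)).astype(np.uint8)
    red[:,258:]=0;red[:150]=0;red[200:]=0;red[:,:222]=0
    ys,xs=np.nonzero(red);i=xs<xs.min()+2.5
    px=np.array([xs.min()+0.5,ys[i].mean()])
    c=camera_model("side");K=c["camera_matrix"];T=c["world_from_camera"]
    d=T[:3,:3]@[(px[0]-K[0,2])/K[0,0],-(px[1]-K[1,2])/K[1,1],-1];o=T[:3,3]
    n=np.r_[ex,0];t=((np.r_[ch2w(-55,0),0]-o)@n)/(d@n);w=o+t*d;y=w2ch(w)[1]
    a=np.arctan2(22,26)-np.arctan2(w[2]-50,-(y+42))
    print("bar end px",px,"y,z",round(y,1),round(w[2],1),"r",round(np.hypot(w[2]-50,y+42),1),"angle",round(a,2));return im
E
python3 - <<'E'
from h import *
gate();show()
E
```

```text
bar end px [230.5        187.71428571] y,z -77.2 52.9 r 35.4 angle 0.62
t 3.88 chute xy [-230.3  -33.4] z 50.4 rot err(tool,deg) [0.01 0.   0.04] F [-0.4 -0.1  4.5] w 57.9
F chute -0.11 0.41 j [-0.38  0.24 -0.06  1.27 -0.    1.14]
```

Request:
servo_tool(
  hand=[-0.36,-0.36,-0.36,-0.36],
  dp=[
    [0.001,0,0.003],
    [0.001,0,0.003],
    [0,0,0.003],
    [0,0,0],
  ],
  angular=[
    [0,0,0],
    [0,0,0],
    [0,0,0],
    [0,0,0],
  ],
)

```text
t: 4.22
position: [563.5, -151.9, 40.4]
tool_rot: [3.14, 0.086, -0.012]
contact_force: [-7.8, -0.5, 7.8]
width: 57.9
```

```bash
python3 - <<'E'
from h import *
show();gate();show()
E
```

```text
t 4.22 chute xy [-230.2  -32.1] z 40.4 rot err(tool,deg) [-0.01  0.43  0.  ] F [-7.8 -0.5  7.8] w 57.9
F chute -0.08 7.86 j [-0.38  0.25 -0.07  1.25 -0.    1.14]
bar end px [231.5 191. ] y,z -73.9 41.3 r 33.1 angle 0.97
t 4.27 chute xy [-230.1  -32.2] z 40.7 rot err(tool,deg) [-0.01  0.41  0.  ] F [-6.6 -0.4  7.6] w 58.2
F chute -0.07 6.66 j [-0.38  0.25 -0.07  1.25 -0.    1.14]
```

```bash
python3 - <<'E'
from h import *
from station import *
im=snapshot("wrist")[:,:,::-1].copy();cv2.imwrite("pics/wrist6.png",cv2.resize(im[180:330,130:380],None,fx=3.2,fy=3.2,interpolation=cv2.INTER_CUBIC))
im=snapshot("side")[:,:,::-1].copy();cv2.imwrite("pics/side6c.png",cv2.resize(im[130:200,225:305],None,fx=8,fy=8,interpolation=cv2.INTER_CUBIC))
E
```

```text
(no output)
```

View pics/wrist6.png

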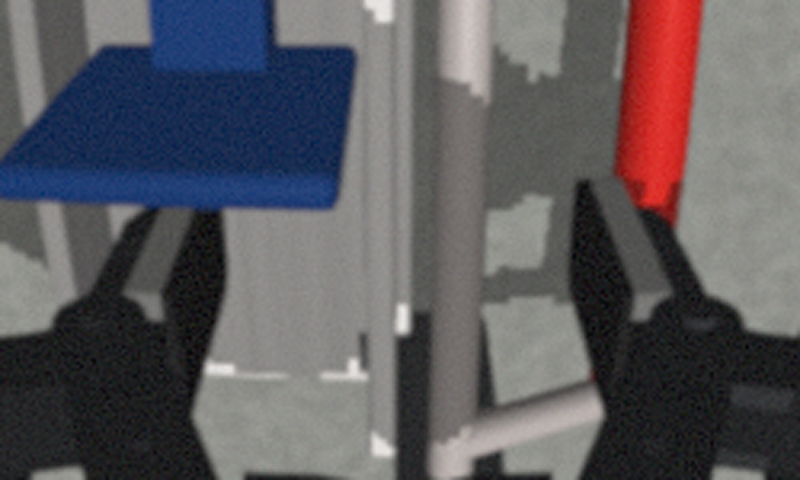

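View pics/side6c.png

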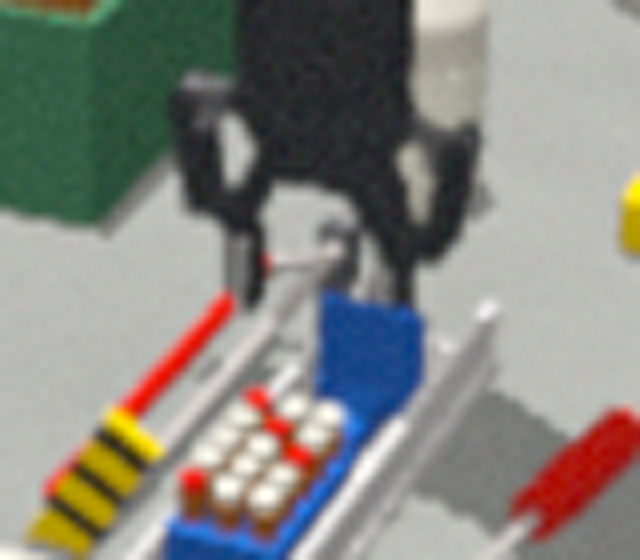

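The fingertip is slim and sits on the inner flank of the bar (crop 620,200). I'll raise, shift outward by about 8 mm and press again.

Request:
servo_tool(
  hand=[-0.36,-0.36,-0.36,-0.36,-0.36],
  dp=[
    [0,0,-0.015],
    [0,0,-0.015],
    [0.005,0,-0.003],
    [0.002,0,0],
    [0,0,0],
  ],
  angular=[
    [0,0,0],
    [0,0,0],
    [0,0,0],
    [0,0,0],
    [0,0,0],
  ],
)

```text
t: 4.78
position: [563.4, -150.9, 67.9]
tool_rot: [-3.138, -0.084, 0.039]
contact_force: [-13.8, -2.8, -2.5]
width: 58.4
```

```bash
python3 - <<'E'
from h import *
show();gate();show()
E
```

```text
t 4.78 chute xy [-229.2  -32.1] z 67.9 rot err(tool,deg) [-0.15  1.41 -0.06] F [-13.8  -2.8  -2.5] w 58.4
F chute -2.07 13.93 j [-0.37  0.25 -0.01  1.33 -0.01  1.14]
bar end px [231.5 183.2] y,z -73.3 70.8 r 37.6 angle 0.12
t 4.83 chute xy [-229.2  -32.1] z 67.9 rot err(tool,deg) [-0.16  1.4  -0.06] F [-12.   -2.6  -2.3] w 58.1
F chute -1.95 12.17 j [-0.37  0.25 -0.01  1.33 -0.01  1.14]
```

Request:
servo_tool(
  hand=[-0.36,-0.36,-0.36,-0.36],
  dp=[
    [-0.006,0,-0.005],
    [0,0,-0.012],
    [0,0,-0.013],
    [0.006,0,0],
  ],
  angular=[
    [0,0,0],
    [0,0,0],
    [0,0,0],
    [0,0,0],
  ],
)

```text
t: 5.17
position: [573.5, -151.6, 105.2]
tool_rot: [3.14, 0.086, -0.0]
contact_force: [1.8, 0.7, 1.3]
width: 58.2
```

Request:
servo_tool(
  hand=[-0.36,-0.36],
  dp=[
    [0,0,0],
    [0,0,0],
  ],
  angular=[
    [0,0,0],
    [0,0,0],
  ],
)

```text
t: 5.33
position: [573.7, -151.1, 103.2]
tool_rot: [-3.14, -0.088, 0.002]
contact_force: [-0.2, -0.8, 1.3]
width: 58.0
```

```bash
python3 - <<'E'
from h import *
show();gate();show()
E
```

```text
t 5.33 chute xy [-230.   -42.3] z 103.2 rot err(tool,deg) [-0.04  0.08  0.06] F [-0.2 -0.8  1.3] w 58.0
F chute -0.81 0.21 j [-0.37  0.24  0.04  1.37  0.    1.14]
bar end px [232.5  181.75] y,z -69.7 77.1 r 38.7 angle -0.07
t 5.38 chute xy [-229.8  -42. ] z 102.9 rot err(tool,deg) [-0.05  0.11  0.06] F [-0.6 -0.2  0.4] w 57.7
F chute -0.17 0.63 j [-0.37  0.24  0.04  1.37 -0.    1.14]
```

Request:
servo_tool(
  hand=[-0.36,-0.36,-0.36,-0.36,-0.36],
  dp=[
    [-0.002,0,0.01],
    [0,0,0.01],
    [0,0,0.006],
    [0,0,0.006],
    [0,0,0.006],
  ],
  angular=[
    [0,0,0],
    [0,0,0],
    [0,0,0],
    [0,0,0],
    [0,0,0],
  ],
)

```text
t: 5.8
position: [578.1, -151.2, 69.4]
tool_rot: [-3.14, -0.089, -0.024]
contact_force: [10.0, 3.7, 8.8]
width: 58.2
```

```bash
python3 - <<'E'
from h import *
show();gate();show()
E
```

```text
t 5.8 chute xy [-230.3  -46.8] z 69.4 rot err(tool,deg) [ 0.   -0.87  0.12] F [10.   3.7  8.8] w 58.2
F chute 3.15 -10.16 j [-0.37  0.25 -0.02  1.29  0.01  1.14]
bar end px [231.5 183.3] y,z -73.3 70.4 r 37.4 angle 0.12
t 5.85 chute xy [-230.2  -47.1] z 68.6 rot err(tool,deg) [-0.01 -0.9   0.13] F [10.3  2.5  7.5] w 58.0
F chute 1.93 -10.45 j [-0.37  0.25 -0.02  1.29  0.01  1.14]
```

Request:
servo_tool(
  hand=[-0.36,-0.36,-0.36,-0.36,-0.36],
  dp=[
    [0.004,0,-0.015],
    [0,0,-0.02],
    [-0.008,0,0],
    [0,0,0],
    [0,0,0],
  ],
  angular=[
    [0,0,0],
    [0,0,0],
    [0,0,0],
    [0,0,0],
    [0,0,0],
  ],
)

```text
t: 6.27
position: [566.4, -151.4, 99.5]
tool_rot: [-3.139, -0.087, 0.004]
contact_force: [0.8, -0.2, 0.2]
width: 58.1
```

```bash
python3 - <<'E'
from h import *
show();gate();show()
E
```

```text
t 6.27 chute xy [-229.8  -35. ] z 99.5 rot err(tool,deg) [-0.06  0.14  0.02] F [ 0.8 -0.2  0.2] w 58.1
F chute -0.22 -0.78 j [-0.38  0.22  0.01  1.36 -0.    1.14]
bar end px [232.5  181.75] y,z -69.7 77.1 r 38.7 angle -0.07
t 6.32 chute xy [-229.8  -35. ] z 99.2 rot err(tool,deg) [-0.08  0.17  0.03] F [-0.1  0.6 -0.4] w 58.0
F chute 0.62 0.11 j [-0.38  0.22  0.01  1.36  0.    1.14]
```

Request:
servo_tool(
  hand=[-0.36,-0.36,-0.36,-0.36,-0.36],
  dp=[
    [0.002,0,0.01],
    [0,0,0.006],
    [0,0,0.004],
    [0,0,0.005],
    [0,0,0.005],
  ],
  angular=[
    [0,0,0],
    [0,0,0],
    [0,0,0],
    [0,0,0],
    [0,0,0],
  ],
)

```text
t: 6.73
position: [574.5, -151.1, 73.7]
tool_rot: [-3.139, -0.089, -0.017]
contact_force: [6.5, 3.5, 8.5]
width: 57.8
```

```bash
python3 - <<'E'
from h import *
show();gate();show()
E
```

```text
t 6.73 chute xy [-230.   -43.1] z 73.7 rot err(tool,deg) [-0.03 -0.63  0.12] F [6.5 3.5 8.5] w 57.8
F chute 3.09 -6.69 j [-0.37  0.24 -0.02  1.3   0.01  1.14]
bar end px [231.5 183. ] y,z -73.3 71.5 r 38.0 angle 0.1
t 6.78 chute xy [-230.   -43.5] z 73.2 rot err(tool,deg) [-0.04 -0.67  0.12] F [6.2 1.8 7.1] w 57.9
F chute 1.51 -6.28 j [-0.37  0.24 -0.02  1.3   0.01  1.14]
```

Request:
servo_tool(
  hand=[-0.36,-0.36,-0.36,-0.36,-0.36],
  dp=[
    [0,0,-0.015],
    [-0.005,0,-0.005],
    [0,0,0],
    [0,0,0],
    [0,0,0],
  ],
  angular=[
    [0,0,0],
    [0,0,0],
    [0,0,0],
    [0,0,0],
    [0,0,0],
  ],
)

```text
t: 7.2
position: [563.9, -151.6, 89.9]
tool_rot: [-3.14, -0.087, 0.003]
contact_force: [0.2, 0.3, 0.6]
width: 57.9
```

```bash
python3 - <<'E'
from h import *
show()
E
```

```text
t 7.2 chute xy [-229.9  -32.5] z 89.9 rot err(tool,deg) [-0.05  0.12  0.03] F [0.2 0.3 0.6] w 57.9
F chute 0.27 -0.21 j [-0.38  0.22 -0.01  1.34 -0.    1.14]
```

Request:
servo_tool(
  hand=[-0.36,-0.36,-0.36,-0.36],
  dp=[
    [0,0,0.006],
    [0,0,0.005],
    [0,0,0.005],
    [0,0,0.005],
  ],
  angular=[
    [0,0,0],
    [0,0,0],
    [0,0,0],
    [0,0,0],
  ],
)

```text
t: 7.53
position: [570.2, -151.8, 73.3]
tool_rot: [3.14, 0.089, 0.02]
contact_force: [7.5, 2.3, 8.1]
width: 58.2
```

```bash
python3 - <<'E'
from h import *
show();gate()
E
```

```text
t 7.53 chute xy [-230.5  -38.8] z 73.3 rot err(tool,deg) [ 0.03 -0.73  0.1 ] F [7.5 2.3 8.1] w 58.2
F chute 1.9 -7.58 j [-0.38  0.23 -0.03  1.3   0.    1.14]
bar end px [231.5 183. ] y,z -73.3 71.5 r 38.0 angle 0.1
```

Request:
servo_tool(
  hand=[-0.36,-0.36,-0.36,-0.36],
  dp=[
    [0.001,0,0.005],
    [0.001,0,0.005],
    [0.001,0,0.005],
    [0,0,0.004],
  ],
  angular=[
    [0,0,0],
    [0,0,0],
    [0,0,0],
    [0,0,0],
  ],
)

```text
t: 7.92
position: [570.9, -152.2, 52.8]
tool_rot: [3.139, 0.088, 0.011]
contact_force: [2.6, 0.3, 4.1]
width: 58.4
```

```bash
python3 - <<'E'
from h import *
from station import *
show();gate()
im=snapshot("wrist")[:,:,::-1].copy();cv2.imwrite("pics/wrist7.png",cv2.resize(im[180:330,130:380],None,fx=3.2,fy=3.2,interpolation=cv2.INTER_CUBIC))
E
```

```text
t 7.92 chute xy [-230.9  -39.5] z 52.8 rot err(tool,deg) [ 0.1  -0.39  0.07] F [2.6 0.3 4.1] w 58.4
F chute 0.18 -2.62 j [-0.37  0.25 -0.05  1.27  0.    1.14]
bar end px [230.5 188.5] y,z -77.3 49.9 r 35.3 angle 0.71
```

View pics/wrist7.png

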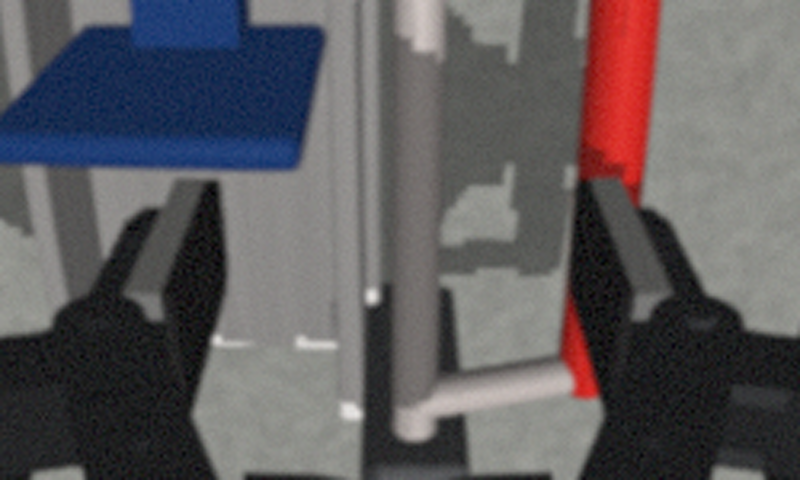

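Request:
servo_tool(
  hand=[-0.36,-0.36,-0.36,-0.36],
  dp=[
    [0.001,0,0.004],
    [0.001,0,0.004],
    [0,0,0.004],
    [0,0,0],
  ],
  angular=[
    [0,0,0],
    [0,0,0],
    [0,0,0],
    [0,0,0],
  ],
)

```text
t: 8.35
position: [566.8, -151.9, 41.2]
tool_rot: [3.14, 0.086, -0.01]
contact_force: [-8.1, 0.1, 14.3]
width: 57.9
```

```bash
python3 - <<'E'
from h import *
from station import *
show();gate()
im=snapshot("wrist")[:,:,::-1].copy();cv2.imwrite("pics/wrist8.png",cv2.resize(im[180:330,130:380],None,fx=3.2,fy=3.2,interpolation=cv2.INTER_CUBIC))
E
```

```text
t 8.35 chute xy [-230.4  -35.3] z 41.2 rot err(tool,deg) [0.04 0.36 0.01] F [-8.1  0.1 14.3] w 57.9
F chute 0.49 8.06 j [-0.37  0.26 -0.06  1.26 -0.    1.14]
bar end px [242.5 181.3] y,z -35.0 87.8 r 38.4 angle -1.05
```

View pics/wrist8.png

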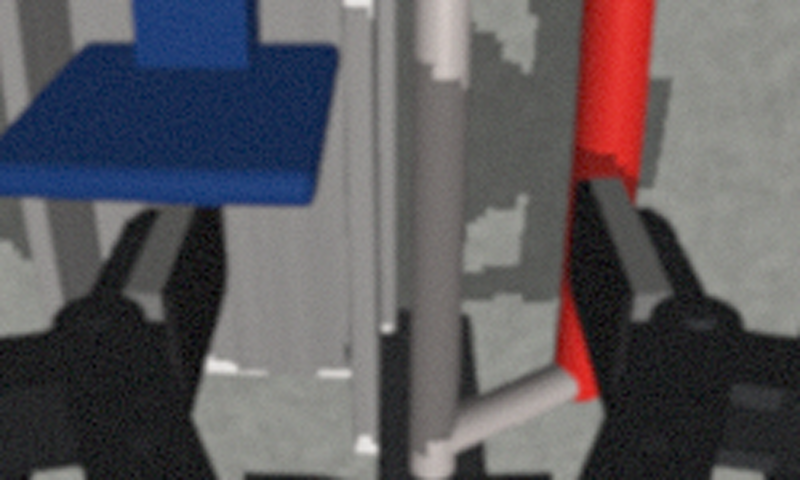

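```bash
python3 - <<'E'
from h import *
from station import *
im=snapshot("side")[:,:,::-1].copy();cv2.imwrite("pics/side8c.png",cv2.resize(im[130:220,205:305],None,fx=6,fy=6,interpolation=cv2.INTER_CUBIC))
show()
E
```

```text
t 8.5 chute xy [-230.4  -35.3] z 41.1 rot err(tool,deg) [0.04 0.35 0.  ] F [-8.4  0.7 16.1] w 58.5
F chute 1.2 8.32 j [-0.37  0.26 -0.06  1.26 -0.    1.14]
```

View pics/side8c.png

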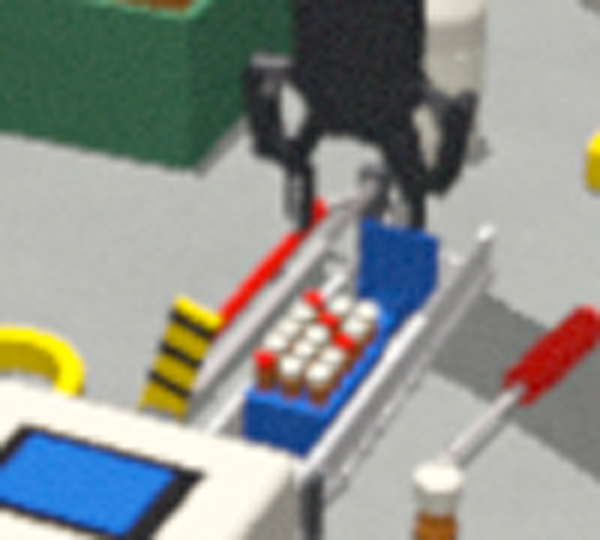

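The gate is up at its stop, and the bar is centred under the fingertip. I ease off by 1 mm and push along -tool y.

Request:
servo_tool(
  hand=[-0.36,-0.36,-0.36,-0.36],
  dp=[
    [0,0,-0.001],
    [0,-0.004,0],
    [0,-0.005,0],
    [0,-0.005,0],
  ],
  angular=[
    [0,0,0],
    [0,0,0],
    [0,0,0],
    [0,0,0],
  ],
)

```text
t: 8.83
position: [568.9, -140.8, 41.5]
tool_rot: [3.134, 0.083, -0.0]
contact_force: [-1.0, -5.4, 6.1]
width: 58.1
```

```bash
python3 - <<'E'
from h import *
show()
E
```

```text
t 8.83 chute xy [-219.4  -38.1] z 41.5 rot err(tool,deg) [ 0.39  0.02 -0.1 ] F [-1.  -5.4  6.1] w 58.1
F chute -5.33 1.28 j [-0.35  0.25 -0.07  1.25 -0.01  1.16]
```

Request:
servo_tool(
  hand=[-0.36,-0.36,-0.36,-0.36,-0.36],
  dp=[
    [-0.001,-0.005,0],
    [0,-0.005,0],
    [0,-0.005,0],
    [0,-0.005,0],
    [0,-0.005,0],
  ],
  angular=[
    [0,0,0],
    [0,0,0],
    [0,0,0],
    [0,0,0],
    [0,0,0],
  ],
)

```text
t: 9.25
position: [567.0, -115.8, 41.5]
tool_rot: [3.134, 0.084, 0.001]
contact_force: [0.3, -6.0, 6.0]
width: 58.0
```

```bash
python3 - <<'E'
from h import *
from station import *
show()
im=snapshot("side")[:,:,::-1].copy();cv2.imwrite("pics/side9c.png",cv2.resize(im[130:220,205:305],None,fx=6,fy=6,interpolation=cv2.INTER_CUBIC))
im=snapshot("wrist")[:,:,::-1].copy();cv2.imwrite("pics/wrist9.png",cv2.resize(im[180:330,130:380],None,fx=3.2,fy=3.2,interpolation=cv2.INTER_CUBIC))
E
```

```text
t 9.25 chute xy [-194.4  -37.6] z 41.5 rot err(tool,deg) [ 0.39 -0.03 -0.08] F [ 0.3 -6.   6. ] w 58.0
F chute -6.05 0.07 j [-0.31  0.23 -0.09  1.24 -0.01  1.2 ]
```

View pics/side9c.png

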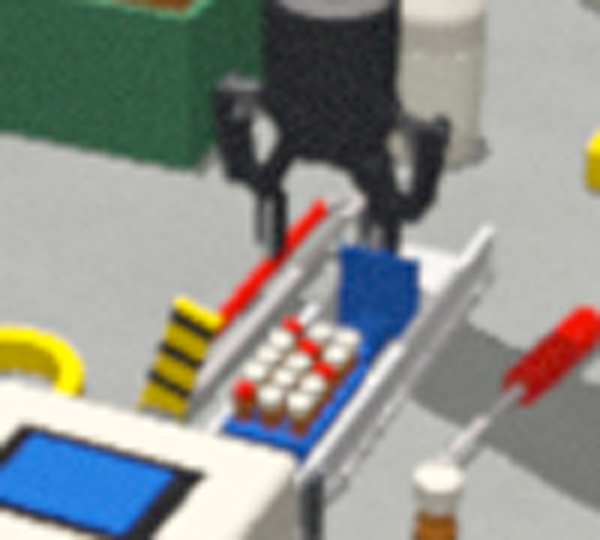

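View pics/wrist9.png

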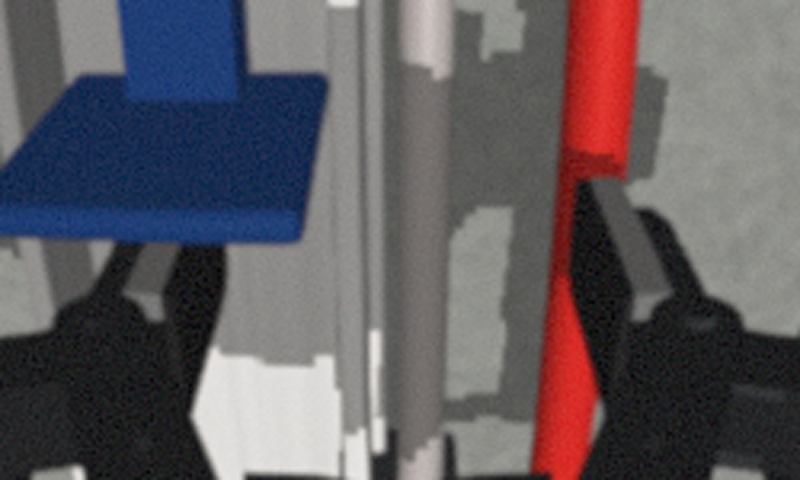

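Tray and gate are both right. Now continue, nudging the hand about 1.5 mm inward.

Request:
servo_tool(
  hand=[-0.36,-0.36,-0.36,-0.36,-0.36],
  dp=[
    [-0.001,-0.005,0],
    [-0.0005,-0.005,0],
    [0,-0.005,0],
    [0,-0.005,0],
    [0,-0.005,0],
  ],
  angular=[
    [0,0,0],
    [0,0,0],
    [0,0,0],
    [0,0,0],
    [0,0,0],
  ],
)

```text
t: 9.77
position: [564.2, -90.9, 41.5]
tool_rot: [3.134, 0.083, 0.001]
contact_force: [0.3, -5.1, 7.6]
width: 57.9
```

```bash
python3 - <<'E'
from h import *
show()
E
```

```text
t 9.77 chute xy [-169.3  -36.1] z 41.5 rot err(tool,deg) [ 0.39 -0.03 -0.09] F [ 0.3 -5.1  7.6] w 57.9
F chute -5.15 0.02 j [-0.27  0.21 -0.11  1.24 -0.01  1.24]
```

Request:
servo_tool(
  hand=[-0.36,-0.36,-0.36,-0.36,-0.36],
  dp=[
    [0,-0.005,0],
    [0,-0.005,0],
    [0,-0.005,0],
    [0,-0.005,0],
    [0,-0.005,0],
  ],
  angular=[
    [0,0,0],
    [0,0,0],
    [0,0,0],
    [0,0,0],
    [0,0,0],
  ],
)

```text
t: 10.18
position: [562.8, -65.9, 41.4]
tool_rot: [3.134, 0.083, 0.001]
contact_force: [-0.1, -6.3, 6.2]
width: 57.9
```

```bash
python3 - <<'E'
from h import *
from station import *
show()
im=snapshot("side")[:,:,::-1].copy();cv2.imwrite("pics/side10c.png",cv2.resize(im[130:220,205:305],None,fx=6,fy=6,interpolation=cv2.INTER_CUBIC))
im=snapshot("wrist")[:,:,::-1].copy();cv2.imwrite("pics/wrist10.png",cv2.resize(im[180:330,130:380],None,fx=3.2,fy=3.2,interpolation=cv2.INTER_CUBIC))
E
```

```text
t 10.18 chute xy [-144.3  -36.1] z 41.4 rot err(tool,deg) [ 0.39 -0.03 -0.09] F [-0.1 -6.3  6.2] w 57.9
F chute -6.3 0.43 j [-0.23  0.2  -0.13  1.24 -0.01  1.29]
```

View pics/side10c.png

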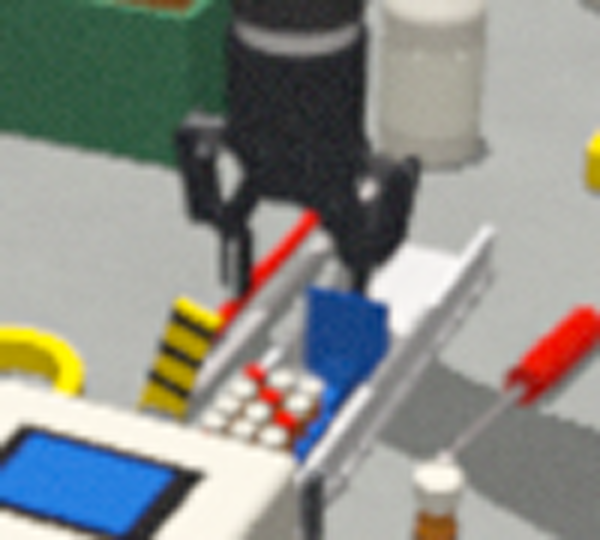

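View pics/wrist10.png

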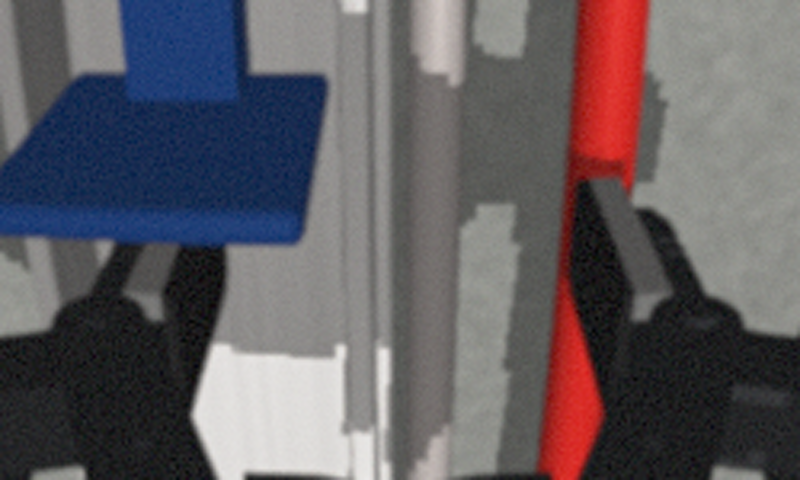

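The plate still sits on the finger, the gate is up, and the bar is centred. Tray x is about -10 mm. Continuing.

Request:
servo_tool(
  hand=[-0.36,-0.36,-0.36,-0.36,-0.36],
  dp=[
    [0,-0.005,0],
    [0,-0.005,0],
    [0,-0.005,0],
    [0,-0.005,0],
    [0,-0.005,0],
  ],
  angular=[
    [0,0,0],
    [0,0,0],
    [0,0,0],
    [0,0,0],
    [0,0,0],
  ],
)

```text
t: 10.7
position: [561.5, -41.0, 41.4]
tool_rot: [3.134, 0.083, 0.001]
contact_force: [0.5, -6.4, 6.0]
width: 58.0
```

Request:
servo_tool(
  hand=[-0.36,-0.36,-0.36,-0.36,-0.36],
  dp=[
    [0,-0.005,0],
    [0,-0.005,0],
    [0,-0.005,0],
    [0,-0.005,0],
    [0,-0.004,0],
  ],
  angular=[
    [0,0,0],
    [0,0,0],
    [0,0,0],
    [0,0,0],
    [0,0,0],
  ],
)

```text
t: 11.12
position: [560.1, -16.9, 41.4]
tool_rot: [3.134, 0.083, 0.001]
contact_force: [0.3, -6.5, 6.1]
width: 58.2
```

```bash
python3 - <<'E'
from h import *
show()
E
```

```text
t 11.12 chute xy [-95.2 -36.1] z 41.4 rot err(tool,deg) [ 0.39 -0.04 -0.09] F [ 0.3 -6.5  6.1] w 58.2
F chute -6.53 0.08 j [-0.15  0.19 -0.15  1.24 -0.01  1.37]
```

Request:
servo_tool(
  hand=[-0.36,-0.36,-0.36,-0.36],
  dp=[
    [0,-0.003,0],
    [0,-0.003,0],
    [0,-0.003,0],
    [0,-0.003,0],
  ],
  angular=[
    [0,0,0],
    [0,0,0],
    [0,0,0],
    [0,0,0],
  ],
)

```text
t: 11.45
position: [559.5, -5.1, 41.4]
tool_rot: [3.134, 0.083, 0.001]
contact_force: [0.0, -6.3, 7.5]
width: 58.0
```

Request:
servo_tool(
  hand=[-0.36,-0.36],
  dp=[
    [0,-0.002,0],
    [0,-0.002,0],
  ],
  angular=[
    [0,0,0],
    [0,0,0],
  ],
)

```text
t: 11.62
position: [559.3, -1.9, 41.5]
tool_rot: [3.131, 0.084, 0.001]
contact_force: [0.2, -11.1, 6.8]
width: 57.8
```

```bash
python3 - <<'E'
from h import *
show()
E
```

```text
t 11.62 chute xy [-80.2 -36.1] z 41.5 rot err(tool,deg) [ 0.52 -0.03 -0.07] F [  0.2 -11.1   6.8] w 57.8
F chute -11.09 0.39 j [-0.12  0.18 -0.15  1.24 -0.01  1.4 ]
```

Request:
servo_tool(
  hand=[-0.36,-0.36,-0.36],
  dp=[
    [0,-0.002,0],
    [0,-0.002,0],
    [0,0,0],
  ],
  angular=[
    [0,0,0],
    [0,0,0],
    [0,0,0],
  ],
)

```text
t: 11.87
position: [559.4, -1.9, 41.8]
tool_rot: [3.123, 0.083, 0.002]
contact_force: [-0.2, -17.8, 6.3]
width: 58.2
```

```bash
python3 - <<'E'
from h import *
from station import *
show()
im=snapshot("wrist")[:,:,::-1].copy();cv2.imwrite("pics/wrist11.png",im)
E
```

```text
t 11.87 chute xy [-80.2 -36.2] z 41.8 rot err(tool,deg) [ 1.03 -0.03 -0.11] F [ -0.2 -17.8   6.3] w 58.2
F chute -17.75 1.15 j [-0.11  0.18 -0.15  1.23 -0.02  1.4 ]
```

View pics/wrist11.png

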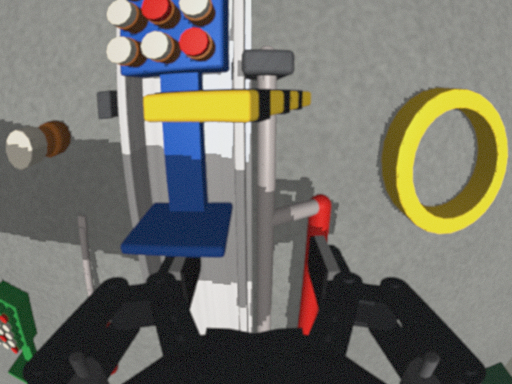

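Force rose to 18 N with no further travel, so the tray is home. The block (75 px row) is beyond the gate panel (row 105). Now back off the plate, then raise so that the gate shuts.

Request:
servo_tool(
  hand=[-0.36,-0.36,-0.36,-0.36,-0.36],
  dp=[
    [0,0.006,0],
    [0,0.006,0],
    [0,0.004,0],
    [0,0,-0.006],
    [0,0,-0.008],
  ],
  angular=[
    [0,0,0],
    [0,0,0],
    [0,0,0],
    [0,0,0],
    [0,0,0],
  ],
)

```text
t: 12.33
position: [557.6, -10.2, 53.7]
tool_rot: [3.14, 0.086, -0.006]
contact_force: [-2.4, -0.0, 4.1]
width: 57.9
```

Request:
servo_tool(
  hand=[-0.36,-0.36,-0.36,-0.36,-0.36],
  dp=[
    [0,0,-0.008],
    [0,0,-0.008],
    [0,0,-0.01],
    [0,0,-0.012],
    [0,0,-0.015],
  ],
  angular=[
    [0,0,0],
    [0,0,0],
    [0,0,0],
    [0,0,0],
    [0,0,0],
  ],
)

```text
t: 12.75
position: [556.9, -9.7, 105.1]
tool_rot: [-3.14, -0.087, 0.01]
contact_force: [1.3, -0.7, 0.5]
width: 57.8
```

Request:
servo_tool(
  hand=[-0.36,-0.36,-0.36,-0.36,-0.36],
  dp=[
    [0,0,-0.02],
    [0,0.0,-0.03],
    [0,0.03,-0.03],
    [0,0.03,0],
    [0,0,0],
  ],
  angular=[
    [0,0,0],
    [0,0,0],
    [0,0,0],
    [0,0,0],
    [0,0,0],
  ],
)

```text
t: 13.17
position: [564.6, -74.0, 189.7]
tool_rot: [3.135, 0.081, 0.008]
contact_force: [-0.1, 0.5, -0.5]
width: 58.0
```

```bash
python3 - <<'E'
from h import *
from station import *
show();s=read_state()
im=snapshot("wrist")[:,:,::-1].copy();cv2.imwrite("pics/wrist12.png",im)
im=snapshot("side")[:,:,::-1].copy();cv2.imwrite("pics/side12c.png",cv2.resize(im[120:240,185:325],None,fx=5,fy=5,interpolation=cv2.INTER_CUBIC));gate();show()
E
```

```text
t 13.17 chute xy [-152.5  -37.4] z 189.7 rot err(tool,deg) [ 0.3  -0.29 -0.18] F [-0.1  0.5 -0.5] w 58.0
F chute 0.46 0.03 j [-0.25  0.15  0.11  1.52 -0.    1.27]
bar end px [232.5  181.75] y,z -69.7 77.1 r 38.7 angle -0.07
t 13.32 chute xy [-147.6  -35.4] z 186.1 rot err(tool,deg) [-0.05  0.09 -0.  ] F [-0.   0.4 -0.2] w 58.1
F chute 0.4 -0.02 j [-0.24  0.15  0.11  1.53  0.    1.27]
```

View pics/wrist12.png

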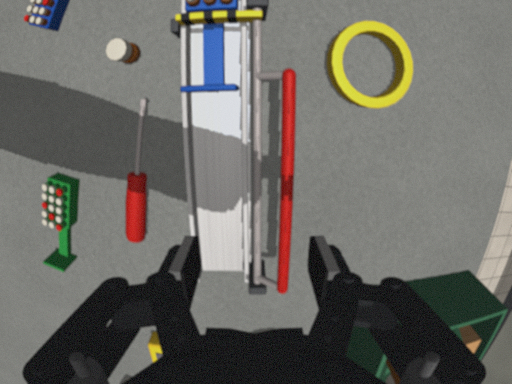

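View pics/side12c.png

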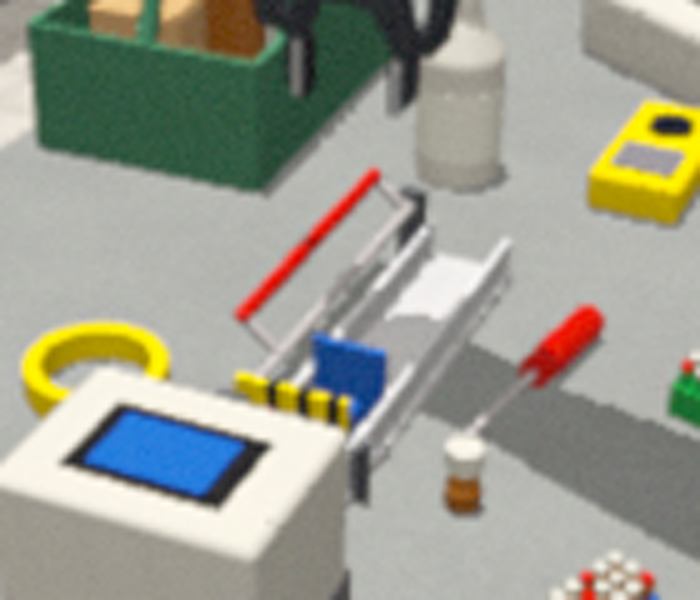

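```bash
python3 - <<'E'
from h import *
from station import *
s=read_state();im=snapshot("wrist")[:,:,::-1].copy();H=hsv(im)
b=(H[...,0]>100)&(H[...,0]<130)&(H[...,1]>110)&(H[...,2]>40)
b[:60]=0;b[130:]=0;b[:,:175]=0;b[:,250:]=0
ys,xs=np.nonzero(b)
for r in np.unique(ys)[-6:]: print(r,(ys==r).sum(),chs(wr2w(s,[[xs[ys==r].mean(),r]],64)).round(1).tolist())
t=snapshot("top")[:,:,::-1].copy();cv2.imwrite("pics/top13.png",t)
Ht=hsv(t);b=(Ht[...,0]>100)&(Ht[...,0]<130)&(Ht[...,1]>110)&(Ht[...,2]>40);b[:,:205]=0;b[:,320:]=0;b[:170]=0;b[205:]=0
ys,xs=np.nonzero(b);print(chs(px2w("top",np.c_[xs,ys],64))[:,0].min() if len(xs) else None)
show()
E
```

```text
93 56 [[-65.1, 0.1]]
94 57 [[-65.9, 0.5]]
95 56 [[-66.8, 1.0]]
96 42 [[-67.4, 7.1]]
97 12 [[-67.8, 20.3]]
98 2 [[-68.7, 18.5]]
-64.92871275356885
t 13.42 chute xy [-146.8  -35.2] z 185.7 rot err(tool,deg) [-0.06  0.13  0.09] F [-0.1 -0.3  0.1] w 58.3
F chute -0.27 0.13 j [-0.24  0.15  0.1   1.53  0.    1.27]
```

```bash
python3 - <<'E'
from station import *
print(finish_job())
E
```

```text
the job is handed in; nothing more can be done
None
```

I handed the job in at about 13.4 s. By my last checks the tray is home against the end stop with the gate shut behind it. `finish_job` gave no verdict.

**What I did:** One fingertip held the bar down with the gate at about its stop. The other pushed the blue tray by its rear plate until the force rose to 18 N with no further travel. I then backed off the plate and raised the hand so the gate could swing shut.

**Tray position:** The plate's rear face read about -67.5 mm in the wrist view, against the nominal -68 mm. The top view read -65 mm, about one pixel (3 mm) off.

**Gate and hand:** The bar end in the side view is at the same pixel as when the gate was shut before I pressed it. The hand is clear of everything, with contact force about 0 N.

**What disagreed or went wrong:**
- It took several tries to seat the fingertip on the bar. The first press pushed on the bar's inner flank, and two more were dragged outward. All of these happened while the tray was still before the gate.
- My side-view gate angle read about 0.07 rad too low when shut. It failed once the raised panel hid the bar end, so I judged the fully raised gate from the picture and the force.
- Bystanders looked undisturbed in the last pictures, but I did not measure them individually.

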